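# Fetch the wooden flue pipe from its slide-lid case and clamp it in the holder

### The arm

A 6-joint arm with a two-finger parallel gripper is mounted at the origin on the work surface. World frame = base frame: x ahead of the robot, y to its left, z up, the work surface at z = 0. Lengths are in m, angles in rad, forces in N, time in s.
With the tool pointing down it reaches from about 0.375 to 0.975 m from the base axis. Payload 3.8 kg.
Tool frame: the origin (TCP) lies at the very end of the fingers, on their centre line; the grasp point (between the pads) lies 19 mm behind it; z points along the fingers, y is the direction in which the jaws open and shut (so a half turn about z gives the same grasp; the last joint's range is limited). The gripper opens to 85 mm and grips with 20 to 120 N. Pads are 22 mm wide; open, the fingers measure 114 mm over their backs; the gripper's body (76 mm by 85 mm) begins 54 mm behind the grasp point. The pads swing forward as they close: fully open they stand 13 mm farther back than shut.
Start: joints at [1.183, 0.264, 1.604, -0, 1.274, -0.037], TCP at [0.232, 0.634, 0.231] pointing down, gripper open.
Joint ranges: [-2.63, 2.63], [-0.94, 2.18], [0.31, 2.57], [-1.31, 4.45], [0, 2.66], [-2.55, 2.55]. Speed limits (rad/s): [2.57, 2.57, 3.14, 3.14, 3.14, 3.14].

### API

Orientations are given as a rotation vector (axis times angle).
In Python, from workcell import status, read_camera, camera_info, order gives the robot as it stands.
- The arm moves only by the tool move_arm, never from a script. Its argument "deltas" is a list of rows, each a list of 3 entries, a list of its own where there are three numbers: the turn, a rotation vector about the world's x, y, z as a fraction of full scale, then the shift along the world's x, y, z as a fraction of full scale, then the closure, from -1 (fully open) to 1 (shut), so that 0 is half open. A call has 1 to 20 rows; each row is the pose to reach, as a shift and turn from the pose commanded when the call began; what a row does not reach only later rows make up. Full scale, the value 1, is 0.1 m for a shift and pi/2 rad for a turn. A row lasts 1/8 s, in which the tool goes at most 62.5 mm and 10.7 degrees, less where a joint would pass 70% of its speed; a pose out of reach is approached as far as the arm can. A call with a number of a shift or a turn outside -1 to 1 is refused whole. A call with a gripper value outside its range is refused whole. The fingers move at their own pace and stop on an object; "grip_force" is the grip in N (left out, the last holds). Time passes only in rows, so rows that repeat a pose let the fingers close. It gives the time, the measured TCP pose, the force and the opening at its end, in the units of the state.
- status.read_state(): the state, without advancing time (a new reading comes with each control period).
- read_camera(name): name is "scene" or "top" or "wrist"; returns (picture, depth): 420x560x3 uint8, red, green, blue; 420x560 float32, m along the optical axis (not along the pixel's ray), 0 where there is no reading.
- camera_info(name): a dict with "K" (3x3 intrinsics, pixels), "R" (3x3) and "t" (3): a world point X has camera coordinates R X + t. Camera axes: x right, y down, z forward; pixel columns grow to the right and rows downward; lengths in m; the calibration is good to about 2 mm. The wrist camera is an equidistant fisheye: a pixel r from the principal point sees the ray r / f radians off the axis. A picture is of the moment at which its call begins: read the wrist's pose just before it. camera_info takes no time and is no camera call; for the wrist camera it gives the pose at the moment of the call.
- order.finish_job(): hands the job in, once; it reports no verdict.
The state is a dict: "time": time; "q": joint angles; "joint_vel": joint speeds; "joint_torque": joint torques, N m; "tool_pos": TCP position; "tcp_rot": TCP orientation; "wrist_force": force on the tool from outside, world axes, zero at the start; "torque": the same for the moment, N m; "width": opening from 0.0 (shut) to 1.0 (fully open).
Only numpy, scipy, OpenCV 4.12 (cv2) and the standard library are available. Lean on these libraries where they do the work, as an engineer would, in place of code of your own. Each camera call takes 0.05 s, during which the arm holds its last target. There are 200 camera calls.

### The job

Slide the lid of the dark wooden case out along its grooves until it clears, and lay it flat, handle up, on the cork mat. Then take the wooden pipe out of the case, lay it gently in the two saddles of the holder with its brass foot pointing away from the end stop, let go, and swing the toggle clamp over until its rubber foot presses on the pipe. Leave the glasses and the other things on the table standing where they are.

Things in the scene. Friction and masses are not known exactly. Their poses are not given: they have to be found in the camera images.
- case: Dark wooden case, fixed, 172 mm (x) by 144 mm (y), 63 mm tall. Origin: centre of its underside, z up. Its lid slides out towards the case's own -x, over a front wall only 48 mm high; the +x end is closed. Inner floor 8 mm up, inside 150 mm by 116 mm. The lid runs on ledges 50 mm up, under lips whose underside is 58 mm up and which leave 116 mm between them; 2 mm of play above the lid and on either side.
- lid_grip (a point): Pale wooden lid (90 g), easy-running: plate 150 mm (x, its sliding way) by 124 mm by 6 mm, with an upright handle mid-top, 12 mm thick (x), 44 mm long (y), 24 mm tall. This point: centre of the handle, 18 mm above the lid's underside, 12 mm above the plate. Axes: the lid's own, z up. Shut or nearly so at the start; free of the grooves once its middle is 161 mm from the case's centre along -x.
- pipe_mid (a point): The pale wooden flue pipe (about 60 g) that lies in the case under the lid, roughly along the case's x: a square bar 92 mm long (x) by 26 mm by 26 mm with a round brass foot 14 mm wide and 18 mm long on its +x end. This point is the centre of the square bar; z up.
- pipe_foot (a point): Middle of the pipe's brass foot, 55 mm from the bar's centre on its +x.
- holder: The holder, fixed: black base plate 180 mm (x, from -115 to +65 mm) by 140 mm (y), 12 mm thick, carrying two steel saddles and a toggle clamp. Origin: table level, below the middle between the saddles.
- cradle (a point): Where the centre of the pipe's square bar belongs: midway between the two saddles, 43 mm above the table; the pipe lies along this frame's y with its foot towards +y. The saddles span 28 to 44 mm either side of this point along y (so the pipe's middle is free for fingers); their floor is 30 mm up, their channel is 32 mm wide (x) and its walls 14 mm high. The end stop is an upright plate at 52 to 58 mm on the -y side, 52 mm tall.
- clamp_pivot (a point): Hinge axis of the clamp, 85 mm from the cradle's middle on its -x side, 72 mm above the table; the axis runs along the holder's y. Its tower is 86 mm tall, 24 mm (x) by 30 mm (y).
- clamp (a joint): Toggle clamp arm angle, rad: 0 = level, pointing to the holder's +x with its rubber foot just touching a seated pipe's top; grows as it rises and swings back; about 1.57 upright, 2.0 at its open stop (leaning back). It starts open, 1.75 to 2.0. Over-centre by its weight (200 g): past upright it falls to its open stop on the one side and onto the pipe on the other, slowed by a damped hinge; moving it takes under 4 N at the knob. With no pipe under it, it falls to -0.12.
- clamp_knob (a point): Centre of the black ball knob, 24 mm wide, on the end of the clamp arm, 130 mm from the pivot. The arm is a bar 12 mm square; the rubber foot hangs below it 85 mm from the pivot.
- mat_top (a point): Centre of the top of the cork mat, fixed, 180 mm (x) by 160 mm (y), 4 mm thick.
- goblet_a: Stemmed glass, 135 mm tall, 64 mm wide, standing behind the closed end of the case. Origin: centre of its foot.
- goblet_b: Stemmed glass, 125 mm tall, 62 mm wide, standing close beside the path on which the lid comes out. Origin: centre of its foot.
- goblet_c: Stemmed glass, 130 mm tall, 64 mm wide, standing beyond the holder. Origin: centre of its foot.
- stopper: Cork stopper, 30 mm wide, 26 mm tall, standing in front of the case's open end, low enough for the lid to pass above. Origin: centre of its underside.
- offcut: Short grey plastic tube, 40 mm wide, 60 mm tall, standing beside the holder. Origin: centre of its underside.
- dropper: Small amber bottle, 32 mm wide, 60 mm tall, standing near the holder. Origin: centre of its underside.
- mallet: Small mallet lying flat, 117 mm long, 20 mm high, nearest the robot. Origin: underside, middle of its shaft.
Things that resemble listed ones, but are neither listed nor needed, are in the scene too. What is shaped like the part that bears lid_grip but orange is not meant.

How it is judged:
On the way, in this order (a step that is already met when the one before it is completed fails the run):
1. the lid is slid out along its grooves (120 mm from shut, still level in them) (x of lid_grip in the frame of case between -0.155 and -0.12 m and y of lid_grip in the frame of case between -0.012 and 0.012 m and height (world z) of lid_grip between 0.058 and 0.078 m).
2. the lid lies flat on the cork mat, let go (horizontal distance between lid_grip and mat_top below 0.05 m and z of lid_grip in the frame of mat_top below 0.024 m and angle between lid_grip's own z axis and vertical below 0.1 rad and linear speed of lid below 0.03 m/s and contact force between lid and the fingers below 0.1 N), for 0.2 s.
3. the pipe lies in both saddles, foot away from the end stop, let go, the clamp still open (x of pipe_mid in the frame of cradle between -0.006 and 0.006 m and y of pipe_mid in the frame of cradle between -0.012 and 0.016 m and z of pipe_mid in the frame of cradle between -0.005 and 0.005 m and y of pipe_foot in the frame of cradle above 0.03 m and angle between the x axis of pipe_mid and the y axis of cradle, either way round below 0.15 rad and angle between pipe_mid's own z axis and vertical below 0.12 rad and contact force between pipe and the fingers below 0.1 N and value of joint clamp above 1 rad), for 0.2 s.
4. the clamp is over and down on the pipe (value of joint clamp between -0.06 and 0.06 rad and x of pipe_mid in the frame of cradle between -0.006 and 0.006 m and y of pipe_mid in the frame of cradle between -0.012 and 0.016 m and z of pipe_mid in the frame of cradle between -0.005 and 0.005 m and y of pipe_foot in the frame of cradle above 0.03 m and angle between the x axis of pipe_mid and the y axis of cradle, either way round below 0.15 rad and angle between pipe_mid's own z axis and vertical below 0.12 rad), for 0.2 s.
At the end, for the whole second after the job is handed in: Lid flat, handle up, middle within 50 mm of the mat's; pipe in both saddles, foot away from the stop (6 mm across, -12/+16 mm along, 5 mm in height, 0.12 to 0.15 rad); clamp down on it (within 0.06 rad of 0); all at rest; bystanders within 30 mm of their places (all of step 4 and horizontal distance between lid_grip and mat_top below 0.05 m and z of lid_grip in the frame of mat_top below 0.024 m and angle between lid_grip's own z axis and vertical below 0.1 rad and linear speed of lid below 0.03 m/s and linear speed of pipe below 0.02 m/s and velocity of joint clamp between -0.1 and 0.1 rad/s); the robot touches nothing.
It fails at once if a bystander (glass, stopper, tube, bottle or mallet) is pushed 30 mm from its place or tipped (distance of any of goblet_a, goblet_b, goblet_c, stopper, offcut, dropper, mallet from where it was at the start of the episode above 0.03 m or angle between any of goblet_a, goblet_b, goblet_c, stopper, offcut, dropper, mallet's own z axis and vertical above 0.35 rad).
It fails at once if the pipe is dropped into the holder (over 0.6 m/s near the cradle) (horizontal distance between pipe_mid and cradle below 0.03 m and z of pipe_mid in the frame of cradle below 0.04 m and linear speed of pipe above 0.6 m/s).
It also fails if it takes over 72 s, if anything falls off the work surface, if the arm or the gripper's body presses on something with over 40 N, if the wrist force passes 120 N, or if a joint passes its speed limit or range.

## Working session

There is one attempt and no reset: what is moved stays moved. The work goes in short steps, Python scripts to look and compute and a tool call to move; the robot and the scene stay as the last step left them, time stands still between calls to the robot, and variables do not carry over. Pictures are saved under pics/ and viewed, about 8 in all and at most 12, crops included, and the job is handed in when it is done.

Besides the shell and the picture viewer there is one more tool, called after "Call:" by a JSON object that holds its "op" and its "data", one argument or row to a line. move_arm: Moves the arm, as the interface text tells. Its arguments: {"type":"object","properties":{"deltas":{"type":"array","items":{"type":"array"}},"grip_force":{"type":"number"}},"required":["deltas"]}

```bash
mkdir -p pics; ls; cat > h.py <<'E'
import numpy as np, cv2
from workcell import status, read_camera, camera_info, order
def cloud(name):
    im,d=read_camera(name); c=camera_info(name); K=np.array(c["K"]);R=np.array(c["R"]);t=np.array(c["t"])
    v,u=np.indices(d.shape)
    P=np.stack([(u-K[0,2])/K[0,0]*d,(v-K[1,2])/K[1,1]*d,d],-1)
    W=(P-t)@R; W[d==0]=np.nan
    return im,d,W
def save(im,name,s=1.0):
    im=cv2.cvtColor(im,cv2.COLOR_RGB2BGR)
    cv2.imwrite("pics/"+name,cv2.resize(im,None,fx=s,fy=s,interpolation=cv2.INTER_CUBIC))
E
python3 - <<'E'
from h import *
for n in("scene","top"):
    im,d,W=cloud(n); save(im,n+".png",1.4); np.savez(n,im=im,W=W)
    c=camera_info(n);R=np.array(c["R"]);print(n,np.round(-R.T@np.array(c["t"]),3),np.round(R[2],2),c["K"][0][0])
print(status.read_state())
E
```

```text
pics
scene [ 1.006 -0.459  0.878] [-0.51  0.49 -0.71] 448.2610786232437
top [0.295 0.118 1.283] [ 0.12 -0.03 -0.99] 390.9078180364863
{'time': 0.1, 'q': array([ 1.18306969e+00,  2.64686150e-01,  1.60526360e+00, -1.62858066e-05,
        1.27368304e+00, -3.69006859e-02]), 'joint_vel': array([-0.0002827 , -0.00091459, -0.00131837, -0.00092316, -0.00079394,
        0.00118219]), 'joint_torque': array([ 1.17581338e-03, -5.16711581e+01, -3.68588483e+01,  8.96459483e-05,
        6.30605151e-03, -2.07831226e-05]), 'tool_pos': array([0.23173462, 0.63326478, 0.23006677]), 'tcp_rot': array([-0.54817434, -3.09297496,  0.00313741]), 'wrist_force': array([-0.05670992,  0.57998934,  0.16576345]), 'torque': array([ 0.00951884, -0.02933655,  0.00930014]), 'width': 0.9982878311269283}
```

View pics/scene.png

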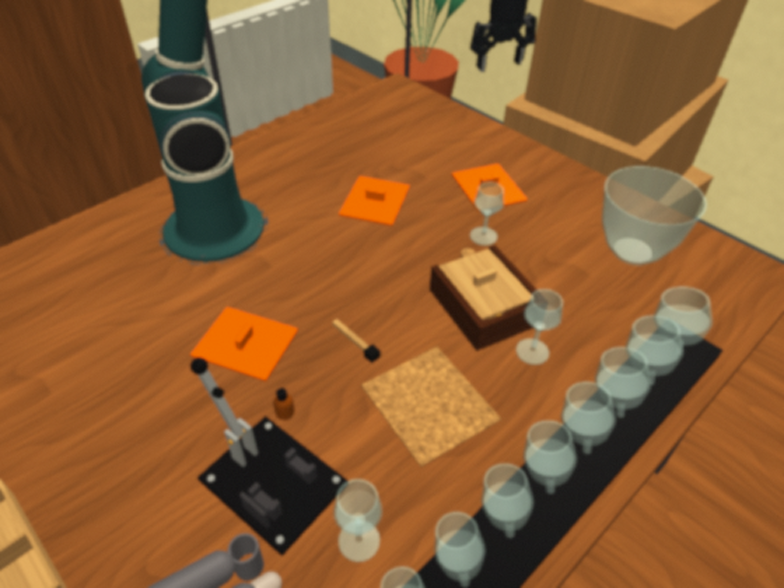

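View pics/top.png

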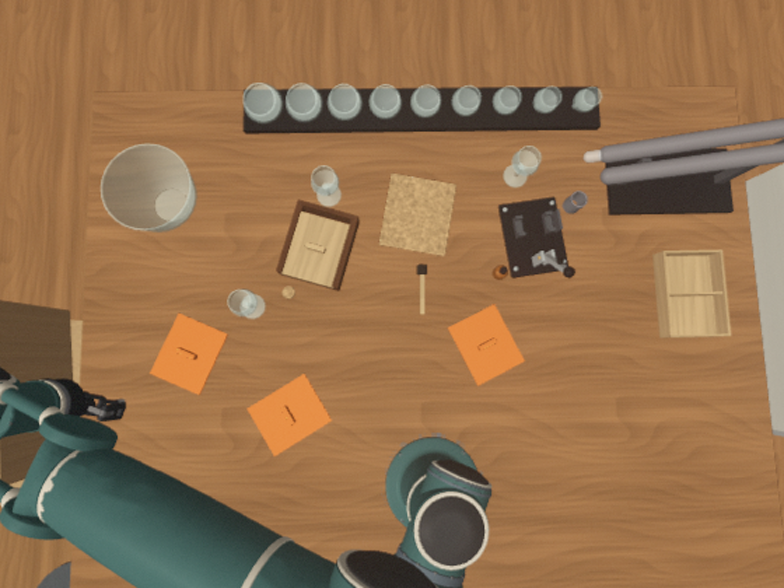

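The scene view shows the dark case at (485,295) with its pale lid, and the cork mat at (430,403). The holder is at (275,485), and its clamp is open with the knob at (200,366). In the top view:
- **Case:** (318,245), with its low front end toward the stopper at (288,292).
- **Mat:** (418,215).
- **Holder:** (535,237), with the larger right saddle and end stop at (551,221).
- **Lids:** the three orange ones at (188,353), (289,414) and (486,345) are decoys. The pale one on the case at (316,247) is the one meant.

```bash
python3 - <<'E'
from h import *
z=np.load("top.npz");im=z["im"];W=z["W"]
hsv=cv2.cvtColor(im,cv2.COLOR_RGB2HSV)
def roi(u0,u1,v0,v1):
    m=np.zeros(im.shape[:2],bool); m[int(v0/1.4):int(v1/1.4),int(u0/1.4):int(u1/1.4)]=1; return m
def rect(m,n):
    P=W[m]; P=P[np.isfinite(P).all(1)]
    r=cv2.minAreaRect(P[:,:2].astype(np.float32)); print(n,len(P),np.round(r[0],4),np.round(r[1],4),round(r[2],2),"z",np.round(np.median(P[:,2]),4),np.round(np.percentile(P[:,2],[5,95]),3)); return P
zz=W[...,2]
C=roi(265,370,190,300)
V=hsv[...,2]; S=hsv[...,1]
P=rect(C&(zz>.04)&(zz<.075),"case+lid")
P=rect(C&(zz>.04)&(V<100)&(zz<.09),"case dark")
P=rect(C&(zz>.045)&(zz<.066)&(V>130),"lid plate")
P=rect(C&(zz>.067)&(zz<.1)&(V>120),"handle")
M=roi(370,465,165,265)
P=rect(M&(hsv[...,0]<30)&(zz>.0025)&(zz<.02),"mat"); 
H=roi(490,580,185,285)
P=rect(H&(V<60)&(zz<.02),"plate")
P=rect(roi(490,580,205,245)&(zz>.025)&(zz<.08),"saddles all")
P=rect(roi(505,533,205,245)&(zz>.025)&(zz<.08),"left saddle")
P=rect(roi(533,568,205,245)&(zz>.025)&(zz<.08),"right saddle")
P=rect(roi(525,590,245,290)&(zz>.075)&(zz<.1),"tower")
P=rect(roi(525,590,245,290)&(zz>.14),"knob")
for n,b,lo in [("stopper",(278,300,280,302),.015),("offcut",(560,592,185,217),.03),("dropper",(490,512,260,282),.03),("mallet",(410,432,260,318),.008),("gA",(305,345,160,210),.03),("gB",(225,268,285,322),.03),("gC",(500,545,140,190),.03)]: rect(roi(*b)&(zz>lo)&(zz<.2),n)
crop=cv2.cvtColor(im,cv2.COLOR_RGB2BGR)
a=cv2.resize(crop[125:220,185:275],(400,420),interpolation=cv2.INTER_CUBIC); b=cv2.resize(crop[125:215,345:435],(400,400),interpolation=cv2.INTER_CUBIC)
cv2.imwrite("pics/crop1.png",np.hstack([a[:400],b]))
E
```

```text
case+lid 2352 [0.5491 0.2507] [0.1447 0.1747] 73.17 z 0.0562 [0.051 0.065]
case dark 122 [0.546  0.2482] [0.1383 0.1663] 73.03 z 0.0528 [0.042 0.064]
lid plate 1712 [0.5494 0.2516] [0.1429 0.1746] 73.12 z 0.0553 [0.051 0.06 ]
handle 69 [0.5734 0.2397] [0.0687 0.1837] 88.91 z 0.0788 [0.07  0.098]
mat 1756 [0.6299 0.0163] [0.228  0.2449] 88.89 z 0.0042 [0.003 0.008]
plate 656 [ 0.5652 -0.2588] [0.1749 0.1339] 8.12 z 0.0113 [0.007 0.015]
saddles all 281 [ 0.5984 -0.2879] [0.0569 0.1584] 12.98 z 0.0361 [0.027 0.053]
left saddle 84 [ 0.5868 -0.2194] [0.0478 0.0168] 7.4 z 0.0313 [0.027 0.045]
right saddle 163 [ 0.6048 -0.311 ] [0.0595 0.061 ] 8.78 z 0.0379 [0.027 0.052]
tower 52 [ 0.5048 -0.2659] [0.0284 0.0314] 7.24 z 0.0849 [0.078 0.093]
knob 109 [ 0.4667 -0.2742] [0.0234 0.0456] 86.82 z 0.1915 [0.151 0.201]
stopper 64 [0.4432 0.3219] [0.0256 0.0269] 30.07 z 0.0254 [0.021 0.029]
offcut 122 [ 0.6427 -0.3542] [0.0379 0.0394] 23.15 z 0.0505 [0.033 0.062]
dropper 76 [ 0.4796 -0.1701] [0.0278 0.0282] 42.83 z 0.0398 [0.033 0.062]
mallet 124 [0.446  0.0114] [0.0203 0.1115] 89.48 z 0.0145 [0.009 0.023]
gA 429 [0.6681 0.2373] [0.0701 0.0866] 73.81 z 0.0948 [0.059 0.134]
gB 337 [0.4148 0.4069] [0.057  0.0562] 41.39 z 0.0905 [0.065 0.125]
gC 349 [ 0.7189 -0.2241] [0.0585 0.0612] 34.16 z 0.1025 [0.072 0.129]
```

View pics/crop1.png

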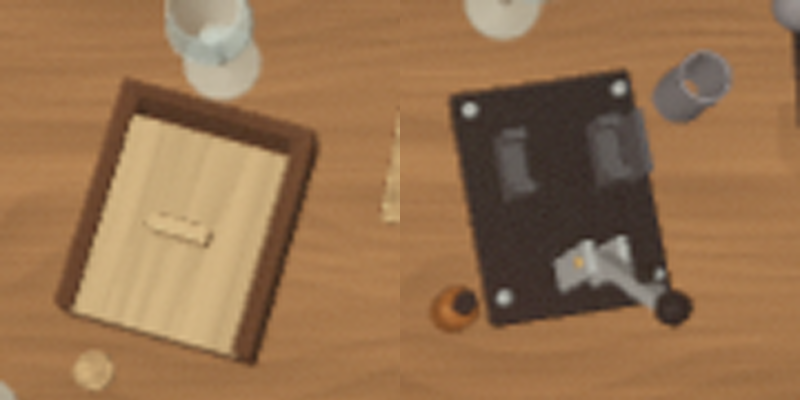

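The crop confirms that the case's pale lid has an upright handle at (180,229). The closed end of the case is at the top of the picture, next to the goblet. The holder's tall, translucent end stop is on the right at (640,145) and the knob is at (672,305). Next I'll work out the handle and mat positions.

```bash
cat >> h.py <<'E'
def ray(name,u,v,z):
    c=camera_info(name);K=np.array(c["K"]);R=np.array(c["R"]);t=np.array(c["t"]);C=-R.T@t
    d=R.T@np.array([(u-K[0,2])/K[0,0],(v-K[1,2])/K[1,1],1]); return C+d*(z-C[2])/d[2]
E
python3 - <<'E'
from h import *
print("handle top",ray("top",185+180/4.44,125+228/4.42,.079))
print("handle scene",ray("scene",485/1.4,275/1.4,.08))
print("mat",ray("top",417.5/1.4,215/1.4,.004),"scene",ray("scene",430/1.4,403/1.4,.004))
c=np.array([.549,.2505]);a=np.radians(-16.9);R=np.array([[np.cos(a),-np.sin(a)],[np.sin(a),np.cos(a)]])
W=np.load("top.npz")["W"]
L=(W[...,:2]-c)@R; m=(abs(L[...,0])<.05)&(abs(L[...,1])<.045)&(W[...,2]>.066)&(W[...,2]<.095)
print("handle pts case frame",m.sum(),np.median(L[m],0),np.percentile(L[m],[5,95],axis=0),np.median(W[m],0))
for n in("gB","gA"):pass
print("gB in case",(np.array([.4148,.4069])-c)@R)
E
```

```text
handle top [0.53518602 0.25075462 0.079     ]
handle scene [0.54428205 0.24822868 0.08      ]
mat [0.62444212 0.01546361 0.004     ] scene [0.63459532 0.0135056  0.004     ]
handle pts case frame 61 [-0.01266592 -0.00015583] [[-0.01785239 -0.01971936]
 [-0.00677695  0.01947075]] [0.53696386 0.25278672 0.07846589]
gB in case [-0.17387021  0.11063341]
```

Call:
{"op": "move_arm", "data": {
  "deltas": [
    [[0,0,-0.12],[0.38,-0.475,-0.1],0],
    [[0,0,-0.241],[0.76,-0.95,-0.2],0],
    [[0,0,-0.241],[0.76,-0.95,-0.2],0]
  ],
  "grip_force": 40
}}

```text
time: 0.48
tool_pos: [0.3095, 0.5349, 0.2093]
tcp_rot: [1.128, 2.932, -0.007]
wrist_force: [-0.2, -0.0, -0.4]
width: 0.5
```

Call:
{"op": "move_arm", "data": {
  "deltas": [
    [[0,0,-0.12],[0.38,-0.475,-0.1],0],
    [[0,0,-0.241],[0.76,-0.95,-0.2],0],
    [[0,0,-0.241],[0.76,-0.95,-0.2],0]
  ]
}}

```text
time: 0.85
tool_pos: [0.3852, 0.4412, 0.1901]
tcp_rot: [1.658, 2.669, -0.004]
wrist_force: [0.2, 1.0, -0.1]
width: 0.501
```

Call:
{"op": "move_arm", "data": {
  "deltas": [
    [[0,0,-0.12],[0.38,-0.475,-0.1],0],
    [[0,0,-0.241],[0.76,-0.95,-0.2],0],
    [[0,0,-0.241],[0.76,-0.95,-0.2],0]
  ]
}}

```text
time: 1.23
tool_pos: [0.4611, 0.3473, 0.1705]
tcp_rot: [-2.129, -2.31, 0.002]
wrist_force: [-0.9, 0.8, 0.7]
width: 0.502
```

Call:
{"op": "move_arm", "data": {
  "deltas": [
    [[0,0,-0.12],[0.38,-0.475,-0.1],0],
    [[0,0,-0.241],[0.76,-0.95,-0.2],0],
    [[0,0,-0.241],[0.76,-0.95,-0.2],0],
    [[0,0,-0.241],[0.76,-0.95,-0.2],0]
  ]
}}

```text
time: 1.72
tool_pos: [0.5354, 0.2558, 0.1515]
tcp_rot: [-2.519, -1.875, -0.001]
wrist_force: [-0.2, 0.4, 0.3]
width: 0.499
```

Call:
{"op": "move_arm", "data": {
  "deltas": [
    [[0,0,0],[0.01,-0.03,-0.4],0],
    [[0,0,0],[0.01,-0.03,-0.75],0],
    [[0,0,0],[0.01,-0.03,-0.91],0],
    [[0,0,0],[0.01,-0.03,-0.91],0],
    [[0,0,0],[0.01,-0.03,-0.91],1],
    [[0,0,0],[0.01,-0.03,-0.91],1],
    [[0,0,0],[0.01,-0.03,-0.91],1],
    [[0,0,0],[0.01,-0.03,-0.91],1]
  ]
}}

```text
time: 2.72
tool_pos: [0.5385, 0.2517, 0.0623]
tcp_rot: [2.523, 1.871, 0.006]
wrist_force: [-0.9, 1.8, 5.2]
width: 0.13
```

Call:
{"op": "move_arm", "data": {
  "deltas": [
    [[0,0,0],[-0.1,0.03,0.02],1],
    [[0,0,0],[-0.287,0.087,0.02],1],
    [[0,0,0],[-0.478,0.145,0.02],1],
    [[0,0,0],[-0.67,0.204,0.02],1],
    [[0,0,0],[-0.957,0.291,0.02],1],
    [[0,0,0],[-0.957,0.291,0.02],1]
  ]
}}

```text
time: 3.48
tool_pos: [0.4381, 0.2807, 0.0624]
tcp_rot: [-2.52, -1.874, 0.002]
wrist_force: [-0.9, -0.1, 0.3]
width: 0.131
```

Call:
{"op": "move_arm", "data": {
  "deltas": [
    [[0,0,0],[-0.1,0.03,0],1],
    [[0,0,0],[-0.2,0.061,0],1],
    [[0,0,0],[-0.3,0.091,0],1],
    [[0,0,0],[-0.45,0.137,0],1],
    [[0,0,0],[-0.6,0.182,0.0],1],
    [[0,0,0],[-0.69,0.21,0.0],1],
    [[0,0,0],[-0.69,0.21,0.0],1],
    [[0,0,0],[-0.69,0.21,0.3],1],
    [[0,0,0],[-0.69,0.21,0.6],1]
  ]
}}

```text
time: 4.6
tool_pos: [0.3722, 0.3007, 0.1225]
tcp_rot: [2.523, 1.872, -0.002]
wrist_force: [0.1, -0.3, 0.2]
width: 0.126
```

```bash
python3 - <<'E'
from h import *
im,d,W=cloud("top"); np.savez("top2",im=im,W=W); a=im[60:290,130:440]
im2,_,_=cloud("scene"); b=im2[110:300,200:430]
save(a,"t2.png",2.5)
c=np.array([.549,.2505]);
E
```

```text
(no output)
```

View pics/t2.png

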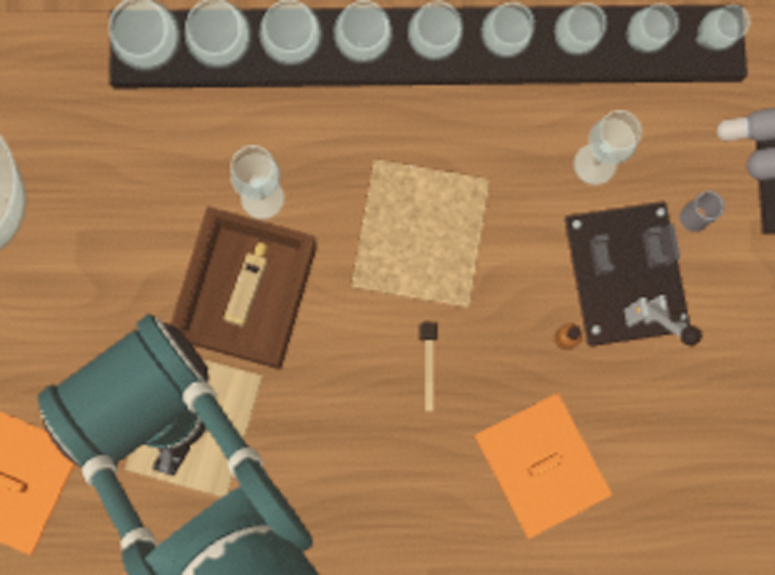

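The top view shows the open case, with the pipe inside and its brass foot at (262,250), toward the closed end. The lid is in the gripper, mat corners put its centre at (421,233), and all the glasses are standing. I'll carry the lid to the mat.

Call:
{"op": "move_arm", "data": {
  "deltas": [
    [[0,0,0],[0,0,0.3],1],
    [[0,0,0.02],[0.3,-0.3,0.6],1],
    [[0,0,0.03],[0.6,-0.6,0.6],1],
    [[0,0,0.04],[0.86,-0.95,0.6],1]
  ]
}}

```text
time: 5.2
tool_pos: [0.4595, 0.2052, 0.1819]
tcp_rot: [2.462, 1.951, 0.001]
wrist_force: [-0.2, 0.2, -1.2]
width: 0.128
```

Call:
{"op": "move_arm", "data": {
  "deltas": [
    [[0,0,0.02],[0.43,-0.475,0],1],
    [[0,0,0.03],[0.86,-0.95,0],1]
  ]
}}

```text
time: 5.45
tool_pos: [0.5429, 0.1117, 0.1811]
tcp_rot: [-2.415, -2.008, 0.001]
wrist_force: [-0.1, 1.7, -0.6]
width: 0.127
```

Call:
{"op": "move_arm", "data": {
  "deltas": [
    [[0,0,0],[0.43,-0.475,0],1],
    [[0,0,0],[0.86,-0.95,0],1],
    [[0,0,0],[0.86,-0.95,-0.4],1],
    [[0,0,0],[0.86,-0.95,-0.8],1],
    [[0,0,0],[0.86,-0.95,-0.8],1]
  ]
}}

```text
time: 6.08
tool_pos: [0.6239, 0.0178, 0.0965]
tcp_rot: [-2.412, -2.002, 0.013]
wrist_force: [-0.3, -0.4, -1.1]
width: 0.127
```

```bash
python3 - <<'E'
from h import *
s=status.read_state();print(s["tool_pos"],s["wrist_force"],s["width"])
im,d,W=cloud("scene"); save(im[190:360,230:400],"s3.png",3)
E
```

```text
[0.62387004 0.01780128 0.09651763] [-0.28593794 -0.43132837 -1.1400403 ] 0.1268100613192003
```

View pics/s3.png

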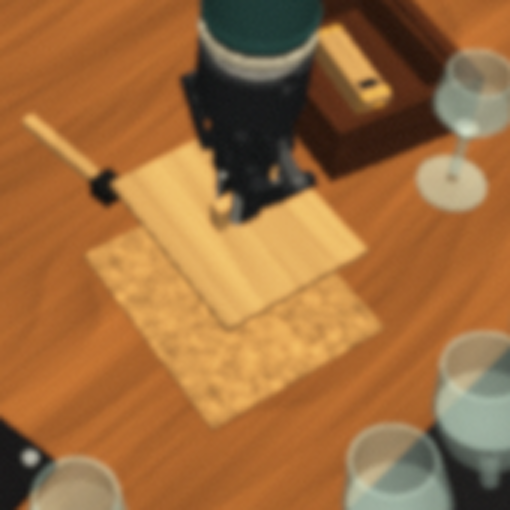

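The lid is held level above the mat (handle at (225,210)). I'll lower it.

Call:
{"op": "move_arm", "data": {
  "deltas": [
    [[0,0,0],[0.04,-0.02,-0.35],1],
    [[0,0,0],[0.04,-0.02,-0.6],1],
    [[0,0,0],[0.04,-0.02,-0.7],1],
    [[0,0,0],[0.04,-0.02,-0.75],1],
    [[0,0,0],[0.04,-0.02,-0.79],1],
    [[0,0,0],[0.04,-0.02,-0.79],1],
    [[0,0,0],[0.04,-0.02,-0.79],1]
  ]
}}

```text
time: 7.0
tool_pos: [0.6327, 0.0163, 0.024]
tcp_rot: [2.416, 2.007, 0.001]
wrist_force: [-0.4, 0.5, -1.3]
width: 0.131
```

Call:
{"op": "move_arm", "data": {
  "deltas": [
    [[0,0,0],[0,0,-0.03],1],
    [[0,0,0],[0,0,-0.05],1],
    [[0,0,0],[0,0,-0.07],1],
    [[0,0,0],[0,0,-0.07],1]
  ]
}}

```text
time: 7.5
tool_pos: [0.6322, 0.0163, 0.0164]
tcp_rot: [2.416, 2.008, -0.0]
wrist_force: [-0.4, 0.1, 1.6]
width: 0.133
```

Touching (force up by 3 N). Release and rise.

Call:
{"op": "move_arm", "data": {
  "deltas": [
    [[0,0,0],[0,0,0],0.3],
    [[0,0,0],[0,0,0],0],
    [[0,0,0],[0,0,0],0],
    [[0,0,0],[0,0,0.2],0],
    [[0,0,0],[0,0,0.5],0],
    [[0,0,0],[0,0,1.0],0],
    [[0,0,0],[0,0,1.0],0]
  ]
}}

```text
time: 8.38
tool_pos: [0.637, 0.0163, 0.1238]
tcp_rot: [2.41, 2.003, 0.015]
wrist_force: [1.3, 0.2, 0.7]
width: 0.499
```

```bash
python3 - <<'E'
from h import *
im,d,W=cloud("top"); np.savez("top3",im=im,W=W)
hsv=cv2.cvtColor(im,cv2.COLOR_RGB2HSV)
# pipe in case frame
c=np.array([.549,.2505]);a=np.radians(-16.9);R=np.array([[np.cos(a),-np.sin(a)],[np.sin(a),np.cos(a)]])
L=(W[...,:2]-c)@R; ins=(abs(L[...,0])<.073)&(abs(L[...,1])<.055)
m=ins&(hsv[...,2]>140)&(W[...,2]>.018)&(W[...,2]<.05)
P=W[m]; r=cv2.minAreaRect(P[:,:2].astype(np.float32)); print("pipe",m.sum(),r,np.median(P,0))
bar=P
mm,V=np.linalg.eigh(np.cov(P[:,:2].T));print("mean",P[:,:2].mean(0),"axis deg",np.degrees(np.arctan2(V[1,1],V[0,1])))
ax=V[:,1]*np.sign(V[0,1]); s=(P[:,:2]-P[:,:2].mean(0))@ax; n=(P[:,:2]-P[:,:2].mean(0))@[-ax[1],ax[0]]
print(np.percentile(s,[0,2,98,100]),np.percentile(n,[2,98]))
top=P[:,2]>.028; print("top z",np.percentile(P[:,2],[10,50,90]))
print("case rim check",)
# wrist
st=status.read_state(); print(st["tool_pos"],st["width"])
z=np.load("top.npz");
E
```

```text
pipe 250 ((0.5583503842353821, 0.2466227114200592), (0.02645346336066723, 0.1108236014842987), 70.07027435302734) [0.54970642 0.24807856 0.03231985]
mean [0.55220365 0.24813777] axis deg 159.8842382670018
[-0.04912466 -0.04802114  0.05794831  0.06170129] [-0.01202952  0.01332429]
top z [0.02685529 0.03231985 0.03557343]
case rim check
[0.63497408 0.0162822  0.12095251] 0.5044206326700524
```

Call:
{"op": "move_arm", "data": {
  "deltas": [
    [[0,0,-0.11],[-0.07,0.2,0.2],0],
    [[0,0,-0.22],[-0.14,0.4,0.4],0],
    [[0,0,-0.33],[-0.21,0.6,0.4],0],
    [[0,0,-0.369],[-0.28,0.78,0.4],0],
    [[0,0,-0.369],[-0.28,0.78,0.4],0]
  ]
}}

```text
time: 9.05
tool_pos: [0.6029, 0.0952, 0.1555]
tcp_rot: [-2.887, -1.237, 0.003]
wrist_force: [-0.2, 0.2, 0.1]
width: 0.5
```

Call:
{"op": "move_arm", "data": {
  "deltas": [
    [[0,0,-0.11],[-0.07,0.2,0],0],
    [[0,0,-0.22],[-0.14,0.4,0],0],
    [[0,0,-0.33],[-0.21,0.6,0],0],
    [[0,0,-0.369],[-0.28,0.78,0],0],
    [[0,0,-0.369],[-0.28,0.78,0],0]
  ]
}}

```text
time: 9.68
tool_pos: [0.5757, 0.1723, 0.1557]
tcp_rot: [3.12, 0.361, -0.002]
wrist_force: [-1.3, -0.4, -0.1]
width: 0.502
```

Call:
{"op": "move_arm", "data": {
  "deltas": [
    [[0,0,-0.11],[-0.07,0.2,0],0],
    [[0,0,-0.22],[-0.14,0.4,0],0],
    [[0,0,-0.33],[-0.21,0.6,0],0],
    [[0,0,-0.369],[-0.28,0.78,0],0],
    [[0,0,-0.369],[-0.28,0.78,0],0],
    [[0,0,-0.369],[-0.28,0.78,0],0]
  ]
}}

```text
time: 10.42
tool_pos: [0.5487, 0.2491, 0.1561]
tcp_rot: [3.093, -0.548, 0.0]
wrist_force: [-0.2, -0.1, 0.3]
width: 0.501
```

```bash
python3 - <<'E'
from h import *
im,d,W=cloud("top")
c=np.array([.63,.015]);m=(abs(W[...,0]-.63)<.09)&(abs(W[...,1]-.015)<.08)
h=m&(W[...,2]>.022)&(W[...,2]<.045);print("lid handle on mat",h.sum(),np.median(W[h],0))
s=status.read_state();print(s["tool_pos"],s["q"],s["tcp_rot"])
im,d=read_camera("wrist");save(im,"w1.png",1.2);print(camera_info("wrist"))
E
```

```text
lid handle on mat 57 [0.63022202 0.01834219 0.0321414 ]
[0.54861582 0.2491062  0.15610839] [ 3.85240957e-01  1.85981792e-01  1.84194412e+00 -6.77825928e-04
  1.11396809e+00  2.30799198e+00] [ 3.09249087e+00 -5.49419430e-01  1.07750291e-04]
{'K': array([[325.1922621 ,   0.        , 282.55730025],
       [  0.        , 325.1922621 , 204.4376675 ],
       [  0.        ,   0.        ,   1.        ]]), 'R': array([[-3.44158961e-01, -9.38911395e-01,  2.91651219e-05],
       [-8.94836541e-01,  3.28012682e-01,  3.02779201e-01],
       [-2.84292409e-01,  1.04178077e-01, -9.53060730e-01]]), 't': array([0.42285457, 0.3931005 , 0.43886891])}
```

View pics/w1.png

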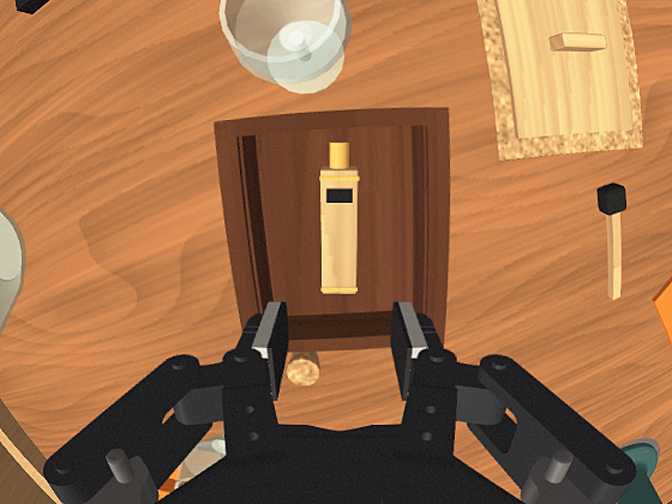

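The lid lies on the mat and the pipe is in the case. In this view the bar runs from (340,173) to (338,292), with the brass foot at (340,155). I'll locate it from this near view.

```bash
cat >> h.py <<'E'
def fray(u,v,z,c=None):
    c=c or camera_info("wrist");K=np.array(c["K"]);R=np.array(c["R"]);t=np.array(c["t"]);C=-R.T@t
    a=np.array([u-K[0,2],v-K[1,2]]);r=np.hypot(*a);th=r/K[0,0]
    d=R.T@np.r_[a/max(r,1e-9)*np.sin(th),np.cos(th)]; return C+d*(z-C[2])/d[2]
E
python3 - <<'E'
from h import *
a=fray(340/1.2,176/1.2,.034);b=fray(338.5/1.2,289/1.2,.034)
print(a,b,np.linalg.norm(a-b),(a+b)/2,np.degrees(np.arctan2(*(a-b)[[1,0]])))
l=fray(320.5/1.2,235/1.2,.034);r=fray(358/1.2,235/1.2,.034);print(l,r,np.linalg.norm(l-r),(l+r)/2)
print(camera_info("wrist")["t"])
E
```

```text
[0.58928948 0.23368694 0.034     ] [0.51113028 0.26346245 0.034     ] 0.08363876392185862 [0.55020988 0.24857469 0.034     ] -20.854830795300657
[0.55466417 0.2610554  0.034     ] [0.54552779 0.23613014 0.034     ] 0.026546971391617928 [0.55009598 0.24859277 0.034     ]
[0.42285457 0.3931005  0.43886891]
```

Call:
{"op": "move_arm", "data": {
  "deltas": [
    [[0,0,0],[0.013,-0.005,-0.4],0],
    [[0,0,0],[0.013,-0.005,-0.8],0],
    [[0,0,0],[0.013,-0.005,-0.95],0]
  ]
}}

```text
time: 10.9
tool_pos: [0.5477, 0.2482, 0.0585]
tcp_rot: [3.09, -0.55, -0.006]
wrist_force: [-0.8, 0.7, 0.3]
width: 0.503
```

Call:
{"op": "move_arm", "data": {
  "deltas": [
    [[0,0,0],[0,0,-0.3],0],
    [[0,0,0],[0,0,-0.44],0],
    [[0,0,0],[0,0,-0.48],0],
    [[0,0,0],[0,0,-0.48],0],
    [[0,0,0],[0,0,-0.48],1],
    [[0,0,0],[0,0,-0.48],1],
    [[0,0,0],[0,0,-0.48],1],
    [[0,0,0],[0,0,-0.48],1]
  ]
}}

```text
time: 11.9
tool_pos: [0.5507, 0.2503, 0.0148]
tcp_rot: [-3.092, 0.55, -0.004]
wrist_force: [-0.6, 0.0, 6.6]
width: 0.292
```

Call:
{"op": "move_arm", "data": {
  "deltas": [
    [[0,0,0],[0,0,0.2],1],
    [[0,0,0],[0,0,0.5],1],
    [[0,0,0],[0,0,1.0],1]
  ]
}}

```text
time: 12.28
tool_pos: [0.5474, 0.249, 0.1129]
tcp_rot: [3.09, -0.55, -0.006]
wrist_force: [-0.2, 0.4, 0.5]
width: 0.295
```

Call:
{"op": "move_arm", "data": {
  "deltas": [
    [[0,0,0],[0,0,0.4],1],
    [[0,0,0.1],[0.03,-0.4,0.7],1],
    [[0,0,0.2],[0.066,-0.842,0.7],1],
    [[0,0,0.219],[0.066,-0.842,0.7],1]
  ]
}}

```text
time: 12.78
tool_pos: [0.5562, 0.1632, 0.1849]
tcp_rot: [3.141, -0.016, 0.002]
wrist_force: [-0.8, 1.0, -0.8]
width: 0.293
```

Call:
{"op": "move_arm", "data": {
  "deltas": [
    [[0,0,0.11],[0.03,-0.42,0],1],
    [[0,0,0.219],[0.066,-0.842,0],1],
    [[0,0,0.219],[0.066,-0.842,0],1]
  ]
}}

```text
time: 13.15
tool_pos: [0.5624, 0.0798, 0.1834]
tcp_rot: [3.098, 0.52, -0.001]
wrist_force: [-0.1, 0.9, -0.2]
width: 0.296
```

Call:
{"op": "move_arm", "data": {
  "deltas": [
    [[0,0,0.11],[0.03,-0.42,0],1],
    [[0,0,0.219],[0.066,-0.842,0],1],
    [[0,0,0.219],[0.066,-0.842,0],1]
  ]
}}

```text
time: 13.52
tool_pos: [0.5693, -0.0036, 0.1834]
tcp_rot: [-2.964, -1.041, 0.0]
wrist_force: [-0.1, -0.1, -0.2]
width: 0.299
```

Call:
{"op": "move_arm", "data": {
  "deltas": [
    [[0,0,0.11],[0.03,-0.42,0],1],
    [[0,0,0.219],[0.066,-0.842,0],1],
    [[0,0,0.219],[0.066,-0.842,0],1]
  ]
}}

```text
time: 13.9
tool_pos: [0.5762, -0.0874, 0.1833]
tcp_rot: [-2.742, -1.533, -0.0]
wrist_force: [-0.3, -0.2, 0.3]
width: 0.295
```

Call:
{"op": "move_arm", "data": {
  "deltas": [
    [[0,0,0.11],[0.03,-0.42,0],1],
    [[0,0,0.219],[0.066,-0.842,0],1],
    [[0,0,0.219],[0.066,-0.842,0],1]
  ]
}}

```text
time: 14.28
tool_pos: [0.583, -0.1713, 0.1833]
tcp_rot: [-2.44, -1.979, -0.001]
wrist_force: [0.3, 0.3, -0.2]
width: 0.293
```

Call:
{"op": "move_arm", "data": {
  "deltas": [
    [[0,0,0.11],[0.03,-0.42,0],1],
    [[0,0,0.219],[0.066,-0.842,0],1],
    [[0,0,0.219],[0.066,-0.842,0],1],
    [[0,0,0.219],[0.066,-0.842,0],1]
  ]
}}

```text
time: 14.78
tool_pos: [0.5892, -0.2531, 0.1829]
tcp_rot: [-2.062, -2.368, -0.001]
wrist_force: [0.2, -0.4, -0.3]
width: 0.296
```

```bash
python3 - <<'E'
from h import *
s=status.read_state();print(s["tool_pos"],s["tcp_rot"],s["q"],s["width"])
np.save("cam.npy",camera_info("wrist"),allow_pickle=True)
im,d=read_camera("wrist");save(im,"w2.png",1.4);np.savez("w2",im=im,d=d)
E
```

```text
[ 0.58920112 -0.25309833  0.18294394] [-2.06158439e+00 -2.36836399e+00 -1.31810725e-03] [-4.45245396e-01  2.34853605e-01  1.73081026e+00  1.35229181e-03
  1.17728798e+00 -5.84046544e-01] 0.2961008308425828
```

View pics/w2.png

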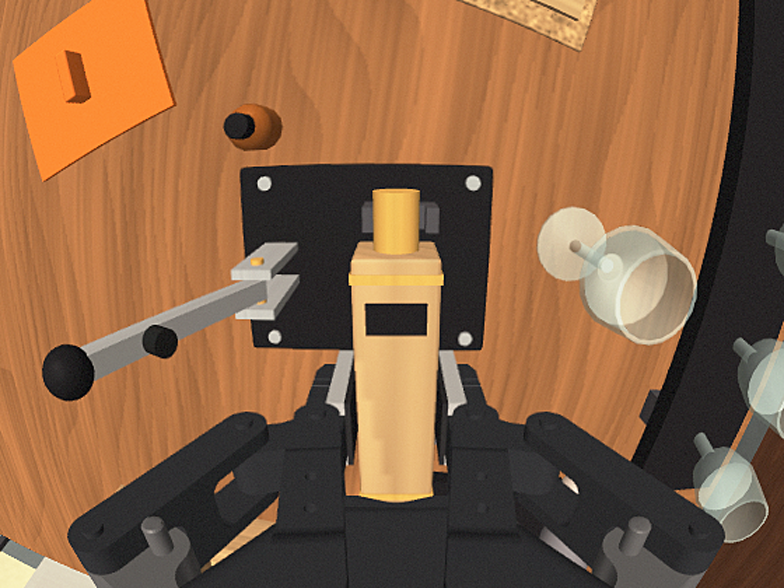

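The wrist view shows the pipe held with its foot toward holder +y (the foot at (396,220)). The plate screws are at (264,184), (473,183), (465,339) and (275,337), and the +y saddle's walls are at columns 362 to 440. The end stop is hidden below the pipe.

```bash
python3 - <<'E'
from h import *
c=np.load("cam.npy",allow_pickle=True).item();s=1.4
S=np.array([fray(u/s,v/s,.013,c) for u,v in[(264,184),(473,183),(465,339),(275,337)]])[:,:2]
print(S); ctr=S.mean(0)
x=(S[1]+S[2]-S[0]-S[3])/2; y=(S[0]+S[1]-S[2]-S[3])/2
print("dims",np.linalg.norm(x),np.linalg.norm(y)); ax=np.degrees(np.arctan2(x[1],x[0])); ay=np.degrees(np.arctan2(y[1],y[0]))-90
print("yaw",ax,ay); a=np.radians((ax+ay)/2); ex=np.array([np.cos(a),np.sin(a)]);ey=np.array([-ex[1],ex[0]])
o=ctr+.025*ex;print("plate ctr",ctr,"origin",o)
l=fray(362/s,217/s,.044,c)[:2];r=fray(440/s,217/s,.044,c)[:2]
for p in(l,r):print("saddle wall in holder",(p-o)@ex,(p-o)@ey)
t=status.read_state()["tool_pos"][:2];print("tcp in holder",(t-o)@ex,(t-o)@ey)
# pipe: top face z: tcp+.006+.013; foot axis z tcp+.006
zt=t=status.read_state()["tool_pos"][2]+.019
for u in(353,441):
  p=fray(u/s,(275)/s,zt,c)[:2];print("brass band edge",(p-o)@ex,(p-o)@ey)
for u,v in((356,475),(435,475)):
  p=fray(u/s,v/s,zt,c)[:2];print("rear edge",(p-o)@ex,(p-o)@ey)
p=[fray(u/s,v/s,zt-.006,c)[:2] for u,v in((373,195),(419,195),(396,190))]
for q in p:print("foot",(q-o)@ex,(q-o)@ey)
R=cv2.Rodrigues(status.read_state()["tcp_rot"])[0];print("tool y deg",np.degrees(np.arctan2(R[1,1],R[0,1])))
E
```

```text
[[ 0.49083317 -0.21274888]
 [ 0.63547367 -0.19313648]
 [ 0.6508384  -0.30879173]
 [ 0.50668493 -0.32800133]]
dims 0.14569583666509914 0.11650411858717248
yaw 7.656260372518387 7.699158139287746
plate ctr [ 0.57095754 -0.2606696 ] origin [ 0.59573342 -0.25732959]
saddle wall in holder -0.026386091802398388 0.038396582844615876
saddle wall in holder 0.022455311974052355 0.03870759037116085
tcp in holder -0.0059152395449278625 0.0051529642730740255
brass band edge -0.017469766321625488 0.046196753967962474
brass band edge 0.007570120570374438 0.04632811451168169
rear edge -0.01897176602325005 -0.027118418882903533
rear edge 0.008947691172964376 -0.026965631525633454
foot -0.01192055992801041 0.06830953011672025
foot 0.0012197534438897983 0.06837851233506693
foot -0.005358025882508794 0.0697648317752233
tool y deg 7.99618682527698
```

```bash
python3 - <<'E'
from h import *
im=np.load("w2.npz")["im"]
c=im[110:260,165:360].astype(float); c=np.clip((c/255)**.5*255,0,255).astype(np.uint8); save(c,"c2.png",4)
E
```

```text
(no output)
```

View pics/c2.png

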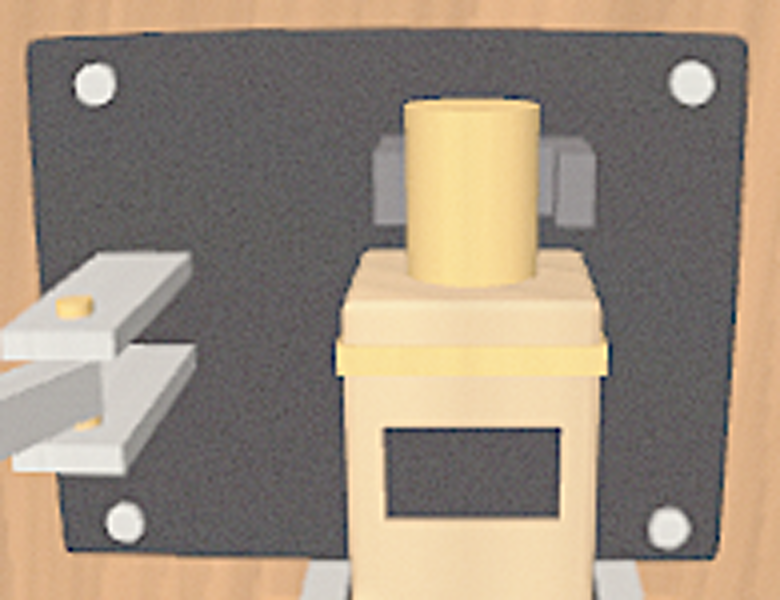

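The enlarged crop shows the +y saddle's outer edges at columns 374 and 596, so it is 48 mm wide and its channel centre is at 485. The pipe is about 3 mm to the −x side. I'll correct that and lower it.

Call:
{"op": "move_arm", "data": {
  "deltas": [
    [[0,0,0],[0.038,-0.02,-0.2],1],
    [[0,0,0],[0.038,-0.02,-0.5],1],
    [[0,0,0],[0.038,-0.02,-0.8],1],
    [[0,0,0],[0.038,-0.02,-0.8],1]
  ]
}}

```text
time: 15.32
tool_pos: [0.5899, -0.255, 0.0986]
tcp_rot: [-2.054, -2.366, 0.003]
wrist_force: [0.0, 0.1, -1.0]
width: 0.293
```

Call:
{"op": "move_arm", "data": {
  "deltas": [
    [[0,0,0],[0,0,-0.2],1],
    [[0,0,0],[0,0,-0.4],1],
    [[0,0,0],[0,0,-0.45],1],
    [[0,0,0],[0,0,-0.45],1]
  ]
}}

```text
time: 15.82
tool_pos: [0.5925, -0.2572, 0.0576]
tcp_rot: [-2.059, -2.371, 0.0]
wrist_force: [0.0, -0.1, -0.2]
width: 0.293
```

```bash
python3 - <<'E'
from h import *
s=status.read_state();print(s["tool_pos"],s["tcp_rot"],s["wrist_force"])
im,d=read_camera("wrist");im2,_=read_camera("scene")
a=im[100:330,150:400].astype(float); a=((a/255)**.6*255).astype(np.uint8)
b=im2[320:400,140:250].astype(float); b=((b/255)**.6*255).astype(np.uint8)
a=cv2.resize(a,(500,460),interpolation=cv2.INTER_CUBIC);b=cv2.resize(b,(300,218),interpolation=cv2.INTER_CUBIC)
o=np.zeros((460,800,3),np.uint8);o[:,:500]=a;o[:218,500:]=b;save(o,"w3.png")
E
```

```text
[ 0.59251414 -0.25724192  0.05763227] [-2.05910269e+00 -2.37136169e+00  3.87093960e-04] [ 0.01520828 -0.06082691 -0.17731012]
```

View pics/w3.png

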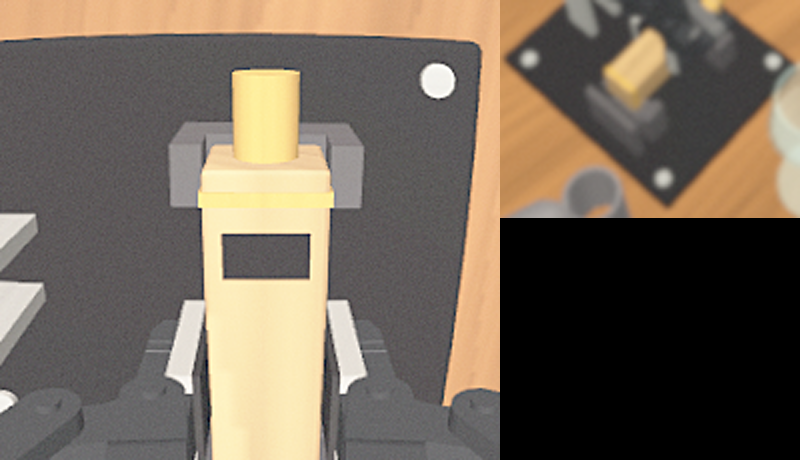

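The pipe's midline (column 266) matches the saddle's centre (266), so it is well centred. I'll lower it to seat.

Call:
{"op": "move_arm", "data": {
  "deltas": [
    [[0,0,0],[0,0,-0.08],1],
    [[0,0,0],[0,0,-0.14],1],
    [[0,0,0],[0,0,-0.18],1],
    [[0,0,0],[0,0,-0.195],1],
    [[0,0,0],[0,0,-0.195],1],
    [[0,0,0],[0,0,-0.195],1]
  ]
}}

```text
time: 16.68
tool_pos: [0.593, -0.2575, 0.039]
tcp_rot: [2.059, 2.372, 0.0]
wrist_force: [-0.3, -0.6, -0.7]
width: 0.293
```

Call:
{"op": "move_arm", "data": {
  "deltas": [
    [[0,0,0],[0,0,-0.01],1],
    [[0,0,0],[0,0,-0.02],1],
    [[0,0,0],[0,0,-0.02],1],
    [[0,0,0],[0,0,-0.02],1]
  ]
}}

```text
time: 17.18
tool_pos: [0.593, -0.2574, 0.0369]
tcp_rot: [2.06, 2.372, 0.0]
wrist_force: [-0.4, -0.8, -0.2]
width: 0.292
```

Call:
{"op": "move_arm", "data": {
  "deltas": [
    [[0,0,0],[0,0,-0.01],1],
    [[0,0,0],[0,0,-0.02],1],
    [[0,0,0],[0,0,-0.02],1],
    [[0,0,0],[0,0,-0.02],1]
  ]
}}

```text
time: 17.68
tool_pos: [0.593, -0.2575, 0.0368]
tcp_rot: [2.06, 2.372, -0.0]
wrist_force: [-4.5, 2.5, 10.6]
width: 0.294
```

Seated at 0.0368, as predicted. Release slowly and rise.

Call:
{"op": "move_arm", "data": {
  "deltas": [
    [[0,0,0],[0,0,0.015],1],
    [[0,0,0],[0,0,0.015],0.3],
    [[0,0,0],[0,0,0.015],0.1],
    [[0,0,0],[0,0,0.015],0],
    [[0,0,0],[0,0,0.015],0],
    [[0,0,0],[0,0,0.2],0],
    [[0,0,0],[0,0,0.5],0],
    [[0,0,0],[0,0,1.0],0],
    [[0,0,0],[0,0,1.0],0]
  ]
}}

```text
time: 18.8
tool_pos: [0.597, -0.2594, 0.1424]
tcp_rot: [2.052, 2.363, 0.005]
wrist_force: [0.5, -0.5, 0.1]
width: 0.503
```

```bash
python3 - <<'E'
from h import *
s=status.read_state();print(s["tool_pos"],s["tcp_rot"],s["q"])
im,d=read_camera("wrist");save(im,"w4.png",1.3)
E
```

```text
[ 0.59704305 -0.25935387  0.14235309] [2.05183195 2.36340759 0.0050656 ] [-4.48073460e-01  2.77527175e-01  1.75635750e+00  1.81447276e-05
  1.09549260e+00 -5.88984544e-01]
```

View pics/w4.png

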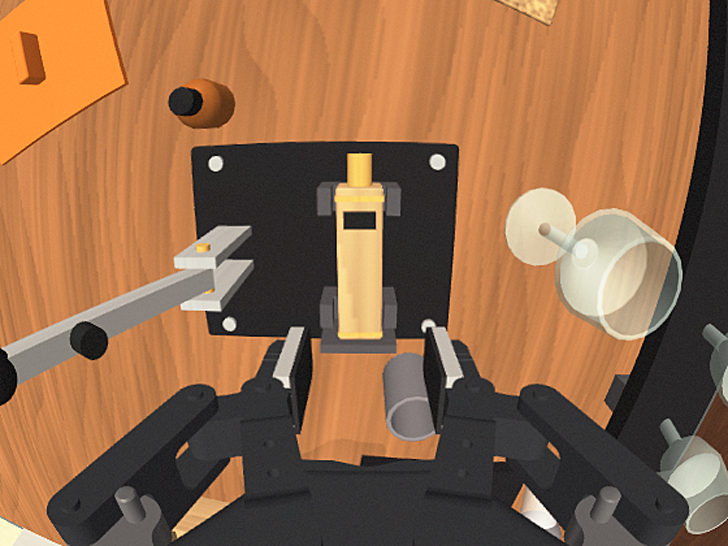

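The pipe is in both saddles, foot up at (360,168), with the end stop beside its plain end at (358,345). The clamp is still open and the tube and glass are standing. Next I'll swing the clamp over with closed fingers, passing above the knob to get behind it.

Call:
{"op": "move_arm", "data": {
  "deltas": [
    [[0,0,0],[0,0,0.5],1],
    [[0,0,0],[0,0,1.0],1],
    [[0,0,0],[0,0,1.0],1]
  ]
}}

```text
time: 19.23
tool_pos: [0.5954, -0.2586, 0.2403]
tcp_rot: [2.054, 2.366, 0.004]
wrist_force: [0.2, 0.2, -0.0]
width: -0.002
```

Call:
{"op": "move_arm", "data": {
  "deltas": [
    [[0,0,0],[0,0,0.35],1],
    [[0,0,0],[-0.4,-0.06,0.35],1],
    [[0,0,0],[-0.92,-0.14,0.35],1]
  ]
}}

```text
time: 19.6
tool_pos: [0.4998, -0.2709, 0.2681]
tcp_rot: [-2.056, -2.372, 0.001]
wrist_force: [-0.0, -0.6, -0.3]
width: 0.002
```

Call:
{"op": "move_arm", "data": {
  "deltas": [
    [[0,0,0],[-0.46,-0.07,0],1],
    [[0,0,0],[-0.92,-0.135,0],1],
    [[0,0,0],[-0.92,-0.135,0],1]
  ]
}}

```text
time: 19.98
tool_pos: [0.4055, -0.2843, 0.2678]
tcp_rot: [-2.06, -2.367, 0.001]
wrist_force: [0.3, 0.8, -0.3]
width: -0.002
```

```bash
python3 - <<'E'
from h import *
s=status.read_state();print(s["tool_pos"],s["tcp_rot"],s["q"],s["width"])
im,d,W=cloud("scene")
m=(abs(W[...,0]-.47)<.05)&(abs(W[...,1]+.275)<.03)&(W[...,2]>.165)&(W[...,2]<.225)&(im.max(2)<70)
print(m.sum(),np.median(W[m],0),np.percentile(W[m],[5,95],axis=0))
im,d,W=cloud("top")
m=(abs(W[...,0]-.47)<.03)&(abs(W[...,1]+.275)<.03)&(W[...,2]>.165)&(W[...,2]<.225)&(im.max(2)<70)
print(m.sum(),np.median(W[m],0) if m.any() else 0)
E
```

```text
[ 0.40551016 -0.28434593  0.26782913] [-2.06033171e+00 -2.36672124e+00  1.12210282e-03] [-6.61472220e-01 -1.00129378e-01  1.92872616e+00 -5.28021628e-04
  1.31673477e+00 -7.99535112e-01] -0.001523461132925645
90 [ 0.46085363 -0.27619704  0.19696767] [[ 0.45377814 -0.28276649  0.18975309]
 [ 0.4665224  -0.26793324  0.20179591]]
39 [ 0.45209224 -0.27088603  0.19941934]
```

Call:
{"op": "move_arm", "data": {
  "deltas": [
    [[0,0,0],[0,0,-0.5],1],
    [[0,0,0],[0,0,-0.98],1],
    [[0,0,0],[0,0,-0.98],1]
  ]
}}

```text
time: 20.45
tool_pos: [0.4066, -0.2821, 0.1669]
tcp_rot: [-2.051, -2.365, 0.001]
wrist_force: [0.2, -0.2, -0.0]
width: -0.003
```

Call:
{"op": "move_arm", "data": {
  "deltas": [
    [[0,0,0],[0.15,0.02,0],1],
    [[0,0,0],[0.25,0.034,0],1],
    [[0,0,0],[0.35,0.047,0],1],
    [[0,0,0],[0.45,0.061,0],1],
    [[0,0,0],[0.55,0.074,0],1],
    [[0,0,0],[0.65,0.088,0],1],
    [[0,0,0],[0.75,0.101,0],1],
    [[0,0,0],[0.85,0.115,0],1],
    [[0,0,0],[0.95,0.128,0],1],
    [[0,0,0],[0.95,0.128,0],1]
  ]
}}

```text
time: 21.7
tool_pos: [0.5047, -0.272, 0.1717]
tcp_rot: [2.059, 2.373, 0.0]
wrist_force: [0.1, 0.5, -0.5]
width: -0.0
```

```bash
python3 - <<'E'
from h import *
im,d,W=cloud("scene"); save(im[230:420,110:290],"s5.png",3)
E
```

```text
(no output)
```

View pics/s5.png

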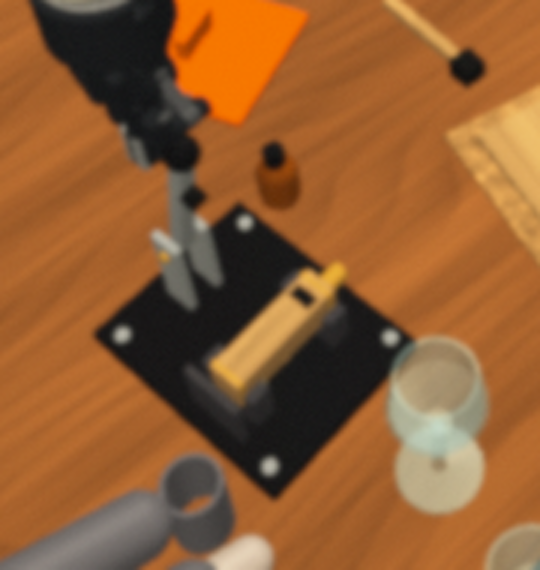

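The arm is now about upright, with the knob at (180,152) against the fingers. I'll keep pushing.

Call:
{"op": "move_arm", "data": {
  "deltas": [
    [[0,0,0],[0.1,0.013,0],1],
    [[0,0,0],[0.2,0.027,0],1],
    [[0,0,0],[0.3,0.04,0],1],
    [[0,0,0],[0.3,0.04,0],1],
    [[0,0,0],[0.3,0.04,0],1],
    [[0,0,0],[0.1,0.013,0.1],1],
    [[0,0,0],[-0.1,-0.01,0.4],1],
    [[0,0,0],[-0.4,-0.05,0.8],1],
    [[0,0,0],[-0.8,-0.1,0.8],1],
    [[0,0,0],[-0.8,-0.1,0.8],1],
    [[0,0,0],[-0.8,-0.1,0.8],1],
    [[0,0,0],[-0.8,-0.1,0.8],1]
  ]
}}

```text
time: 23.25
tool_pos: [0.4244, -0.2819, 0.2513]
tcp_rot: [-2.059, -2.372, -0.0]
wrist_force: [0.5, 0.2, 0.2]
width: 0.001
```

```bash
python3 - <<'E'
from h import *
im,d,W=cloud("scene"); save(im[130:420,110:400],"s6.png",2)
im,d,W=cloud("top");k=(W[...,0]>.6)&(W[...,0]<.66)&(abs(W[...,1]+.255)<.025)&(im.max(2)<60)&(W[...,2]>.05);print(k.sum(),np.median(W[k],0))
E
```

```text
5 [ 0.63154821 -0.25349062  0.08061188]
```

View pics/s6.png

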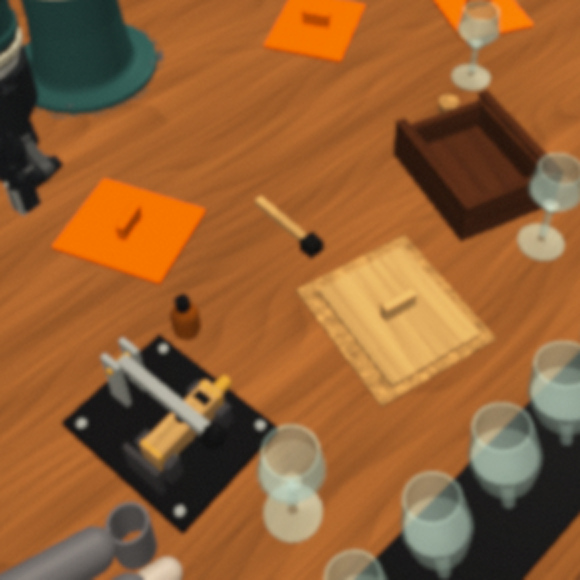

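The clamp is down on the pipe and the lid is flat on the mat. All the bystanders are standing. I'll let it settle, check the arm's level once and hand in.

Call:
{"op": "move_arm", "data": {
  "deltas": [
    [[0,0,0],[0,0,0],1],
    [[0,0,0],[0,0,0],1],
    [[0,0,0],[0,0,0],1],
    [[0,0,0],[0,0,0],1],
    [[0,0,0],[0,0,0],1],
    [[0,0,0],[0,0,0],1],
    [[0,0,0],[0,0,0],1],
    [[0,0,0],[0,0,0],1]
  ]
}}

```text
time: 24.35
tool_pos: [0.4239, -0.2821, 0.2518]
tcp_rot: [2.06, 2.372, 0.0]
wrist_force: [0.5, 0.2, 0.2]
width: 0.001
```

```bash
python3 - <<'E'
from h import *
im,d,W=cloud("scene")
o=np.array([.5935,-.260]);a=np.radians(7.7);R=np.array([[np.cos(a),-np.sin(a)],[np.sin(a),np.cos(a)]])
L=(W[...,:2]-o)@R
m=(abs(L[...,1])<.006)&(L[...,0]>-.065)&(L[...,0]<.025)&(W[...,2]>.066)&(W[...,2]<.1)
p=np.polyfit(L[m][:,0],W[m][:,2],1);print("arm top slope, z at pivot, n",p[0],np.polyval(p,-.085),m.sum())
for y0,y1 in((-.045,-.01),(.01,.045)):
  b=(L[...,1]>y0)&(L[...,1]<y1)&(abs(L[...,0])<.011)&(W[...,2]>.04)&(W[...,2]<.07);print("pipe top z (0.056)",np.median(W[b][:,2]),b.sum())
order.finish_job()
E
```

```text
arm top slope, z at pivot, n 0.00012194643589840202 0.07566769993739293 220
pipe top z (0.056) 0.055057879441337956 194
pipe top z (0.056) 0.0556513384557087 132
the job is handed in; nothing more can be done
```

The job is done and handed in at about 24 s of the 72 s allowed. The hand-in gave no verdict.

- **Lid:** I slid it out along its grooves and laid it flat on the cork mat, handle up. Its handle measured about 3 mm from my estimate of the mat's centre. The top and scene cameras put that centre 10 mm apart, well inside the 50 mm limit.
- **Pipe:** It lies in both saddles with its brass foot away from the end stop. It touched down at the predicted height. Its top measured 55.1 and 55.7 mm near its two ends, against 56 mm expected.
- **Clamp:** It is down on the pipe. The arm's slope measured 0.0001 rad, so it is level. The fitted height of its top at the pivot came out about 2 mm lower than expected (75.7 mm against 78 mm).
- **Bystanders:** The last picture showed those in view still standing in place. It did not show the gripper near anything.

Before I lowered the pipe, the plate screws and the saddle edges disagreed by 2 mm on the holder's centre. I went by the saddle, and a close-up then showed the pipe centred in it.

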